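# Count three full lacquer cans into the carrier

### The arm

A 6-joint arm with a two-finger parallel gripper is mounted at the origin on the work surface. World frame = base frame: x ahead of the robot, y to its left, z up, the work surface at z = 0. Lengths are in m, angles in rad, forces in N, time in s.
With the tool pointing down it reaches from about 0.3 to 1 m from the base axis. Payload 5.1 kg.
Tool frame: the origin (TCP) lies between the finger pads; the fingertips stand 25 mm ahead of it and the grasp point (between the pads) lies 6 mm ahead of it; z points along the fingers, y is the line along which they close (so a half turn about z gives the same grasp; the last joint's range is limited). The gripper opens to 95 mm and grips with 3 to 60 N. Pads are 20 mm wide; open, the fingers measure 119 mm over their backs; the gripper's body (75 mm by 180 mm) begins 59 mm behind the grasp point.
Start: joints at [-1.195, 0.124, 1.65, -0, 1.367, -0.083], TCP at [0.288, -0.583, 0.24] pointing down, gripper open.
Joint ranges: [-2.61, 2.61], [-1.02, 2.33], [0.03, 2.71], [-1.35, 4.49], [0.32, 2.68], [-2.91, 2.91]. Speed limits (rad/s): [2.57, 2.57, 3.14, 3.14, 3.14, 3.14].

### API

Orientations are given as a unit quaternion [w, x, y, z].
In Python, from plant import env gives the robot as it stands.
- The arm moves only by the tool carry_out, never from a script. Its arguments are lists of equal length, an entry for each row: "delta_pos": the shift along the tool's x, y, z as a fraction of full scale, a list of three; "twist": the turn, a rotation vector about the tool's x, y, z as a fraction of full scale, a list of three; "hand": the opening, from 0 (shut) to 1 (fully open). In form: {"delta_pos": [[dx, dy, dz], ...], "twist": [[ax, ay, az], ...], "hand": [hand, ...]}. A call has 1 to 12 rows; each row shifts and turns the commanded pose from where the row before left it, along the tool's axes as they then stand; what a row does not reach is not made up. Full scale, the value 1, is 0.08 m for a shift and 45 degrees for a turn. A row lasts 1/8 s, in which the tool goes at most 62.5 mm and 10.7 degrees, less where a joint would pass 70% of its speed; a pose out of reach is approached as far as the arm can. A call with a number of a shift or a turn outside -1 to 1 is refused whole. A call with a gripper value outside its range is refused whole. The fingers move at their own pace and stop on an object; "newtons" is the grip in N (left out, the last holds). Time passes only in rows, so rows that do not move let the fingers close. It gives the time, the measured TCP pose, the force, the opening and the grip force at its end, in the units of the state.
- env.state(): the state, without advancing time (a new reading comes with each control period).
- env.camera(name): name is "side" or "top"; returns the picture (480x640x3 uint8, red, green, blue); there is no depth.
- env.camera_params(name): a dict with "mtx" (3x3 intrinsics, pixels), "R" (3x3) and "t" (3): a world point X has camera coordinates R X + t. Camera axes: x right, y down, z forward; pixel columns grow to the right and rows downward; lengths in m; the calibration is good to about 2 mm. A picture is of the moment at which its call begins. camera_params takes no time and is no camera call.
- env.close_job(): hands the job in; it is judged then, once.
Trained networks look in the newest picture that a camera, given by its name, has taken for a name from the list of things; names that differ only in an ending like _2 or _b are one class to them, and where a whole thing is asked for, a point or a joint stands for the part that bears it (a point fixed in the world has none). Each returns a list of dicts, best first, with "score" (0 to 1); they miss things now and then, are a little off and sometimes report something else, mostly with a low value. They report only what shows in the picture. A call takes as long as a camera call.
- env.find_in(label, camera): "point" ([row, column] as shares, 0 to 1, of the picture: columns of its width, rows of its height, amid what is visible of it).
- env.silhouettes(label, camera): "region" (480x640 bool, what is visible of it) and "point" ([row, column] as shares, 0 to 1, of the picture: columns of its width, rows of its height, amid what is visible of it).
The state is a dict: "time_s": time; "joint_positions": joint angles; "joint_velocities": joint speeds; "joint_torque": joint torques, N m; "eef_pos": TCP position; "tcp_rot": TCP orientation; "contact_force": force on the tool from outside, world axes, zero at the start; "torque": the same for the moment, N m; "gripper_width": finger opening in m; "grip_force": force on a finger pad.
Only numpy, scipy, OpenCV 4.12 (cv2) and the standard library are available. Lean on these libraries where they do the work, as an engineer would, in place of code of your own. Each camera call takes 0.05 s, during which the arm holds its last target. There are 200 camera calls.

### The job

Six look-alike lacquer cans stand on the mat, and some of them are empty, which can only be felt by their weight. Stand exactly three full cans upright on the floor of the red carrier tray and leave all the others, full or empty, standing upright on the mat or bench outside it. Handle the thin cans gently: do not squeeze them hard, drop them or tip them over, and leave the tin, the tape roll and the sanding block where they are.

Things in the scene. Friction and masses are not known exactly. Their poses are not given: they have to be found in the camera images.
- can1: One of six upright, exactly alike aerosol cans: black body with green label, 54 mm diameter, 125 mm high, then a red cap, 38 mm diameter; 155 mm high overall. Origin: centre of its underside, z up. Weighs about 330 g full, 110 g empty; its number does not tell which. Thin wall: dents if each finger presses over about 20 N; a grip of 5 to 15 N carries it.
- can2: One of six upright, exactly alike aerosol cans: black body with green label, 54 mm diameter, 125 mm high, then a red cap, 38 mm diameter; 155 mm high overall. Origin: centre of its underside, z up. Weighs about 330 g full, 110 g empty; its number does not tell which. Thin wall: dents if each finger presses over about 20 N; a grip of 5 to 15 N carries it.
- can3: One of six upright, exactly alike aerosol cans: black body with green label, 54 mm diameter, 125 mm high, then a red cap, 38 mm diameter; 155 mm high overall. Origin: centre of its underside, z up. Weighs about 330 g full, 110 g empty; its number does not tell which. Thin wall: dents if each finger presses over about 20 N; a grip of 5 to 15 N carries it.
- can4: One of six upright, exactly alike aerosol cans: black body with green label, 54 mm diameter, 125 mm high, then a red cap, 38 mm diameter; 155 mm high overall. Origin: centre of its underside, z up. Weighs about 330 g full, 110 g empty; its number does not tell which. Thin wall: dents if each finger presses over about 20 N; a grip of 5 to 15 N carries it.
- can5: One of six upright, exactly alike aerosol cans: black body with green label, 54 mm diameter, 125 mm high, then a red cap, 38 mm diameter; 155 mm high overall. Origin: centre of its underside, z up. Weighs about 330 g full, 110 g empty; its number does not tell which. Thin wall: dents if each finger presses over about 20 N; a grip of 5 to 15 N carries it.
- can6: One of six upright, exactly alike aerosol cans: black body with green label, 54 mm diameter, 125 mm high, then a red cap, 38 mm diameter; 155 mm high overall. Origin: centre of its underside, z up. Weighs about 330 g full, 110 g empty; its number does not tell which. Thin wall: dents if each finger presses over about 20 N; a grip of 5 to 15 N carries it.
- mat: Black rubber mat lying fixed on the bench, 235 (x) x 330 (y) x 3 mm, on which the cans stand in two rows of three (rows along y, about 124 mm apart; 105 mm between neighbours in a row). Origin: centre of its underside.
- tray: Red steel carrier tray; origin: centre of its underside, on the bench; inner floor 15 mm above (on runners); x across the tray, y along it, z up. Fixed, open-topped, 110 (x) x 260 (y) mm outside, 100 x 250 mm inside, walls 5 mm thick, rim 55 mm above the bench; a wire grip sticks out 24 mm at either end (y). Three cans fit in a row along y, 75 to 80 mm apart.
- filler_tin: Bystander: round yellow and red filler tin, 100 mm diameter, 110 mm high. Origin: centre of its underside.
- sanding_block: Bystander: wooden sanding block with a cork sole, 65 x 120 x 38 mm. Origin: centre of its underside.
- tape_roll: Bystander: roll of yellow masking tape lying flat, 100 mm across, 30 mm high. Origin: centre of its underside.

How it is judged:
By the outcome, as a careful person would: the job done as asked, in the order asked, and still so for the second after the job is handed in, with the robot touching nothing.
It also fails if it takes over 72 s, if anything falls off the work surface, if the arm or the gripper's body presses on something with over 40 N, if the wrist force passes 120 N, or if a joint passes its speed limit or range.

## Working session

There is one attempt and no reset: what is moved stays moved. The work goes in short steps, Python scripts to look and compute and a tool call to move; the robot and the scene stay as the last step left them, time stands still between calls to the robot, and variables do not carry over. Pictures are saved under pics/ and viewed, at most 10 in all, crops included, and the job is handed in when it is done.

Besides the shell and the picture viewer there is one more tool, called after "Emit:" as name(argument=value, ...) on one line, values as JSON. carry_out: Moves the arm, as the interface text tells. Its arguments: {"type":"object","properties":{"delta_pos":{"type":"array"},"twist":{"type":"array"},"hand":{"type":"array"},"newtons":{"type":"number"}},"required":["delta_pos","twist","hand"]}

```bash
ls; mkdir -p pics; cat > h.py <<'E'
import numpy as np, cv2
from plant import env
def P(c):
    p=env.camera_params(c); return [np.array(p[k],float) for k in("mtx","R","t")]
def px(c,X):
    K,R,t=P(c); q=K@(R@np.array(X,float)+t); return q[:2]/q[2]
def ray(c,uv):
    K,R,t=P(c); d=R.T@np.linalg.inv(K)@np.array([uv[0],uv[1],1.]); return -R.T@t,d
def plane(c,uv,z):
    o,d=ray(c,uv); return o+d*(z-o[2])/d[2]
def tri(uv1,uv2,c1="top",c2="side"):
    o1,d1=ray(c1,uv1);o2,d2=ray(c2,uv2)
    s=np.linalg.lstsq(np.stack([d1,-d2],1),o2-o1,rcond=None)[0]
    a,b=o1+d1*s[0],o2+d2*s[1]; return (a+b)/2,np.linalg.norm(a-b)
E
python3 - <<'E'
from h import *
print(env.state())
for c in("top","side"):
    im=env.camera(c); cv2.imwrite(f"pics/{c}0.png",im[...,::-1])
    K,R,t=P(c); print(c,K.round(1).tolist(),(-R.T@t).round(3),R.round(3).tolist())
    for n in("can1","tray","mat","filler_tin","sanding_block","tape_roll"):
        for d in env.find_in(n,c):
            r,q=d["point"]; uv=(q*640,r*480); print(n,round(d["score"],2),np.round(uv,1),plane(c,uv,0.08 if n=="can1" else 0.02).round(3))
E
```

```text
pics
{'time_s': 0.0, 'joint_positions': array([-1.19464354e+00,  1.24467692e-01,  1.65164766e+00, -5.70648993e-05,
        1.36752322e+00, -8.26314593e-02]), 'joint_velocities': array([-0.00040775, -0.00057078,  0.00045874, -0.00077091, -0.0014588 ,
        0.00026423]), 'joint_torque': array([-2.10546600e-04, -4.17600632e+01, -3.59936106e+01,  7.73605728e-02,
        4.91655373e-02, -1.70924236e-04]), 'eef_pos': array([ 0.28758257, -0.58226225,  0.2384268 ]), 'tcp_rot': array([-1.00787485e-03,  9.73802971e-01,  2.27391130e-01, -1.77230287e-04]), 'contact_force': array([-0.00611599,  0.14535417, -0.30497637]), 'torque': array([0.01927609, 0.00493763, 0.05403996]), 'grip_force': 0.0, 'gripper_width': 0.09518501960710024}
top [[448.4, 0.0, 321.2], [0.0, 448.4, 243.9], [0.0, 0.0, 1.0]] [0.494 0.015 1.407] [[0.005, -1.0, -0.003], [-0.994, -0.004, -0.105], [0.105, 0.004, -0.994]]
can1 0.91 [230.5 254.7] [0.601 0.289 0.08 ]
can1 0.84 [233.  297.7] [0.474 0.279 0.08 ]
can1 0.74 [299.7 255.6] [0.599 0.084 0.08 ]
can1 0.67 [269.7 250.7] [0.614 0.173 0.08 ]
can1 0.63 [264.  294.5] [0.484 0.188
[... 405 characters left out ...]
761]]
can1 0.85 [358.7 295.1] [0.478 0.184 0.08 ]
can1 0.78 [323.9 257.3] [0.606 0.071 0.08 ]
can1 0.78 [367.7 261.8] [0.474 0.057 0.08 ]
can1 0.75 [352.5 325.6] [0.476 0.29  0.08 ]
can1 0.71 [316.4 282.8] [0.606 0.17  0.08 ]
can1 0.67 [275.2 251.9] [0.753 0.085 0.08 ]
can1 0.57 [307.6 314.5] [0.605 0.283 0.08 ]
tray 0.71 [359.3 210.1] [ 0.544 -0.207  0.02 ]
tray 0.23 [306.9 317.6] [0.614 0.255 0.02 ]
mat 0.68 [334.  316.6] [0.538 0.233 0.02 ]
filler_tin 0.7 [327.5 393.3] [0.505 0.474 0.02 ]
filler_tin 0.19 [315.5 281. ] [0.619 0.119 0.02 ]
sanding_block 0.56 [273.4 252.1] [0.774 0.039 0.02 ]
tape_roll 0.71 [407.1 148.1] [ 0.429 -0.565  0.02 ]
tape_roll 0.25 [335.  318.4] [0.534 0.238 0.02 ]
```

```bash
python3 - <<'E'
from h import *
for c,(x0,x1,y0,y1) in dict(top=(130,550,170,370),side=(180,480,120,420)).items():
    im=cv2.imread(f"pics/{c}0.png"); k=1.9 if c=="top" else 2
    cv2.imwrite(f"pics/{c}0c.png",cv2.resize(im[y0:y1,x0:x1],None,fx=k,fy=k,interpolation=3))
    h=cv2.cvtColor(im,cv2.COLOR_BGR2HSV)
    m=(((h[...,0]<8)|(h[...,0]>172))&(h[...,1]>130)&(h[...,2]>60)).astype(np.uint8)
    n,l,s,ce=cv2.connectedComponentsWithStats(m)
    for i in range(1,n):
        if s[i,4]>30: print(c,s[i].tolist(),ce[i].round(1), plane(c,ce[i],.155).round(3))
E
```

```text
top [174, 0, 17, 3, 31] [182.4   0.9] [1.354 0.437 0.155]
top [372, 0, 20, 3, 40] [381.6   1. ] [ 1.355 -0.157  0.155]
top [430, 0, 20, 4, 42] [440.5   1.2] [ 1.355 -0.332  0.155]
top [580, 0, 19, 4, 41] [588.8   1.5] [ 1.355 -0.772  0.155]
top [629, 0, 11, 4, 31] [633.8   1.5] [ 1.355 -0.906  0.155]
top [0, 6, 18, 9, 76] [ 8.9 10.2] [1.323 0.954 0.155]
top [22, 6, 24, 9, 86] [33.5 10.1] [1.323 0.88  0.155]
top [49, 7, 33, 9, 129] [66.2 10.6] [1.322 0.782 0.155]
top [84, 6, 61, 10, 286] [114.7  10.9] [1.321 0.638 0.155]
top [148, 7, 58, 9, 287] [175.7  10.9] [1.322 0.456 0.155]
top [373, 7, 18, 10, 69] [382.   10.9] [ 1.323 -0.158  0.155]
top [394, 7, 59, 10, 256] [422.5  11.6] [ 1.322 -0.278  0.155]
top [559, 8, 15, 9, 51] [565.8  11.7] [ 1.322 -0.703  0.155]
top [578, 8, 62, 10, 284] [609.3  12.2] [ 1.321 -0.831  0.155]
top [333, 10, 13, 6, 33] [340.1  13. ] [ 1.316 -0.033  0.155]
top [6, 19, 45, 8, 152] [29.4 22.4] [1.284 0.889 0.155]
top [52, 19, 13, 8, 42] [57.4 23.1] [1.283 0.806 0.155]
top [66, 20, 13, 7, 34] [72.2 22.7] [1.284 0.762 0.155]
top [0, 30, 47, 8, 158] [20.9 33.6] 
[... 8553 characters left out ...]
] [1.265 0.4   0.155]
side [309, 262, 15, 15, 162] [316.4 268.9] [0.605 0.178 0.155]
side [18, 270, 38, 58, 406] [ 37.  298.3] [1.306 0.452 0.155]
side [351, 273, 15, 15, 168] [358.1 279.7] [0.485 0.188 0.155]
side [0, 283, 30, 53, 355] [ 13.2 307.1] [1.352 0.493 0.155]
side [301, 291, 15, 16, 177] [307.9 298.2] [0.605 0.281 0.155]
side [35, 297, 34, 55, 304] [ 51.  325.2] [1.228 0.521 0.155]
side [345, 303, 16, 16, 180] [352.8 310.2] [0.48  0.292 0.155]
side [8, 312, 37, 58, 376] [ 26.  341.1] [1.265 0.579 0.155]
side [0, 328, 20, 37, 222] [  8.  343.8] [1.304 0.596 0.155]
side [0, 352, 35, 63, 384] [ 16.  382.4] [1.228 0.688 0.155]
side [0, 371, 9, 17, 73] [  3.1 378.2] [1.264 0.685 0.155]
```

View pics/top0c.png

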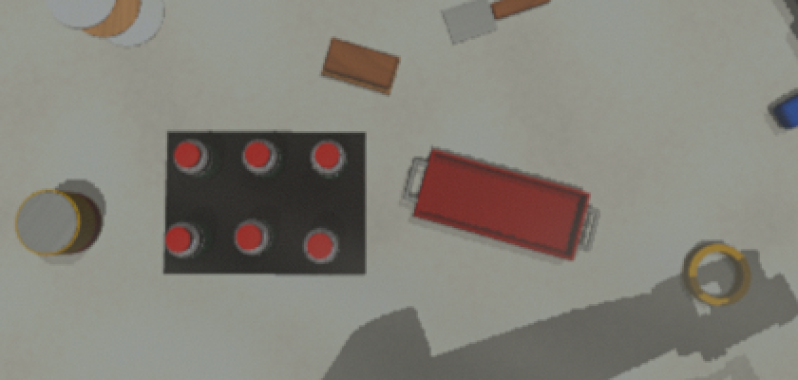

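View pics/side0c.png

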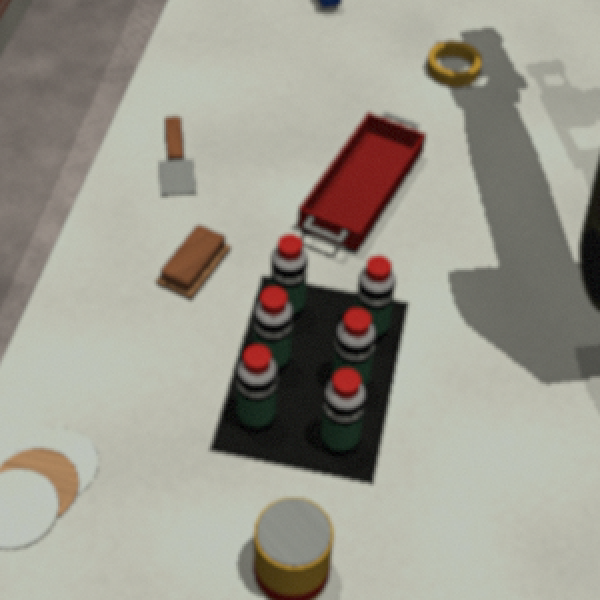

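The top view shows six red caps (x≈223–302, y≈251–299 px) and the tray with corners near (357,249), (440,272), (432,306) and (348,284) px. The tape, tin and block are well clear. The side view agrees.

```bash
cat >> h.py <<'E'
def move(target,yaw,st=None):
    """tool-frame move units from the measured pose to target (tool pointing down, tool x at yaw)"""
    from scipy.spatial.transform import Rotation as Ro
    st=st or env.state(); q=st["tcp_rot"]; R=Ro.from_quat([q[1],q[2],q[3],q[0]])
    G=Ro.from_matrix(np.array([[np.cos(yaw),np.sin(yaw),0],[np.sin(yaw),-np.cos(yaw),0],[0,0,-1]]))
    d=np.array(target)-st["eef_pos"]
    print("pos",st["eef_pos"].round(4),"world d",d.round(4),"units, present axes",(R.inv().apply(d)/.08).round(3),"goal axes",(G.inv().apply(d)/.08).round(3),"twist",((R.inv()*G).as_rotvec(degrees=True)/45).round(3))
E
python3 - <<'E'
from h import *
from scipy.optimize import minimize
T=[(301.8,251.3),(265,250.9),(228,251),(297.7,298.9),(260.7,294.3),(223.3,295.6)]
S=[(324.6,243.1),(316.4,268.9),(307.9,298.2),(368.7,253.8),(358.1,279.7),(352.8,310.2)]
for a,b in zip(T,S):
    X,e=tri(a,b); print("cap",X.round(4),round(e,4))
M={}
for c,(u,v) in dict(top=(390,276),side=(361,209)).items():
    h=cv2.cvtColor(cv2.imread(f"pics/{c}0.png"),cv2.COLOR_BGR2HSV)
    m=(((h[...,0]<8)|(h[...,0]>172))&(h[...,1]>130)&(h[...,2]>40)).astype(np.uint8)
    n,l,s,ce=cv2.connectedComponentsWithStats(m); M[c]=l==l[v,u]
    hull=cv2.convexHull(np.argwhere(M[c])[:,::-1].astype(np.int32))
    k=np.zeros((480,640),np.uint8); cv2.fillConvexPoly(k,hull,1); M[c]=k
def cost(p,z0=0):
    x,y,a,H=p; s=0
    for c in M:
        pts=[]
        for z in(.003,H):
            for i,j in((-1,-1),(-1,1),(1,-1),(1,1)):
                dx,dy=.055*i,.13*j
                pts.append(px(c,[x+dx*np.cos(a)-dy*np.sin(a),y+dx*np.sin(a)+dy*np.cos(a),z]))
        hull=cv2.convexHull(np.array(pts,np.float32)); k=np.zeros((480,640),np.uint8)
        cv2.fillConvexPoly(k,np.round(hull*16).astype(np.int32),1,shift=4)
        s+=1-(k&M[c]).sum()/(k|M[c]).sum()
    return s
r=minimize(cost,[.54,-.2,-.26,.055],method="Nelder-Mead",options=dict(initial_simplex=np.array([.54,-.2,-.26,.055])+np.vstack([np.zeros(4),np.diag([.02,.02,.08,.01])])))
x,y,a,H=r.x; print("tray",r.x.round(4),r.fun)
for j in(-.078,0,.078): print("slot",round(x-j*np.sin(a),4),round(y+j*np.cos(a),4))
for t in ([.473,.085,.25],[.604,.077,.25]): move(t,np.pi/2)
E
```

```text
cap [0.6053 0.0743 0.1494] 0.0015
cap [0.6059 0.1774 0.1543] 0.0008
cap [0.6053 0.2812 0.1546] 0.0005
cap [0.4727 0.0845 0.1502] 0.0005
cap [0.485  0.1872 0.1543] 0.0004
cap [0.4806 0.291  0.1544] 0.0011
tray [ 0.5394 -0.2038 -0.2655  0.0382] 0.18569515210311482
slot 0.5189 -0.279
slot 0.5394 -0.2038
slot 0.5599 -0.1285
pos [ 0.2878 -0.5828  0.2397] world d [0.1852 0.6678 0.0103] units, present axes [ 5.772 -6.459 -0.129] goal axes [ 8.347  2.315 -0.129] twist [ 0.     0.    -1.416]
pos [ 0.2878 -0.5828  0.2397] world d [0.3162 0.6598 0.0103] units, present axes [ 7.196 -5.644 -0.129] goal axes [ 8.247  3.952 -0.129] twist [ 0.     0.    -1.416]
```

Emit:
carry_out(delta_pos=[[0, 0, -0.03], [0, 0, -0.03], [0, 0, -0.03], [0, 0, -0.03], [0, 0, 0], [0, 0, 0], [0.3, 0.1, 0], [0.6, 0.16, 0], [0.6, 0.16, 0], [0.6, 0.16, 0], [0.6, 0.16, 0], [0.6, 0.16, 0]], twist=[[0, 0, -0.23], [0, 0, -0.23], [0, 0, -0.23], [0, 0, -0.23], [0, 0, -0.23], [0, 0, -0.23], [0, 0, -0.03], [0, 0, 0], [0, 0, 0], [0, 0, 0], [0, 0, 0], [0, 0, 0]], hand=[1, 1, 1, 1, 1, 1, 1, 1, 1, 1, 1, 1], newtons=9)

```text
time_s: 2.2
eef_pos: [0.3618, -0.3178, 0.2495]
tcp_rot: [0.0, 0.709, 0.705, 0.0]
contact_force: [1.3, -0.3, 0.5]
gripper_width: 0.095
grip_force: 0.0
```

```bash
python3 - <<'E'
from h import *
move([.473,.0845,.25],np.pi/2); print(env.state()["time_s"])
# tray overlay
x,y,a=.5394,-.2038,-.2655
out=[]
for c,(u0,u1,v0,v1) in dict(top=(335,455,235,320),side=(315,405,160,260)).items():
    im=env.camera(c)[...,::-1].copy() if 0 else cv2.imread(f"pics/{c}0.png")
    k=5; g=cv2.resize(im[v0:v1,u0:u1],None,fx=k,fy=k,interpolation=3)
    for z,col in((0,(255,255,0)),(.055,(0,255,0))):
        p=[]
        for i,j in((-1,-1),(-1,1),(1,1),(1,-1)):
            dx,dy=.055*i,.13*j
            p.append((px(c,[x+dx*np.cos(a)-dy*np.sin(a),y+dx*np.sin(a)+dy*np.cos(a),z])-[u0,v0]+.5)*k)
        cv2.polylines(g,[np.int32(p)],True,col,1)
    out.append(cv2.resize(g,None,fx=.66,fy=.66) if c=="top" else g)
H=max(o.shape[0] for o in out)
out=np.hstack([cv2.copyMakeBorder(o,0,H-o.shape[0],0,0,0) for o in out])
out=out if out.shape[1]<=800 else cv2.resize(out,None,fx=790/out.shape[1],fy=790/out.shape[1])
cv2.imwrite("pics/ov.png",out)
E
```

```text
pos [ 0.3618 -0.3178  0.2495] world d [0.1112 0.4023 0.0005] units, present axes [ 5.036  1.364 -0.007] goal axes [ 5.029  1.389 -0.006] twist [ 0.001  0.    -0.006]
2.2
```

View pics/ov.png

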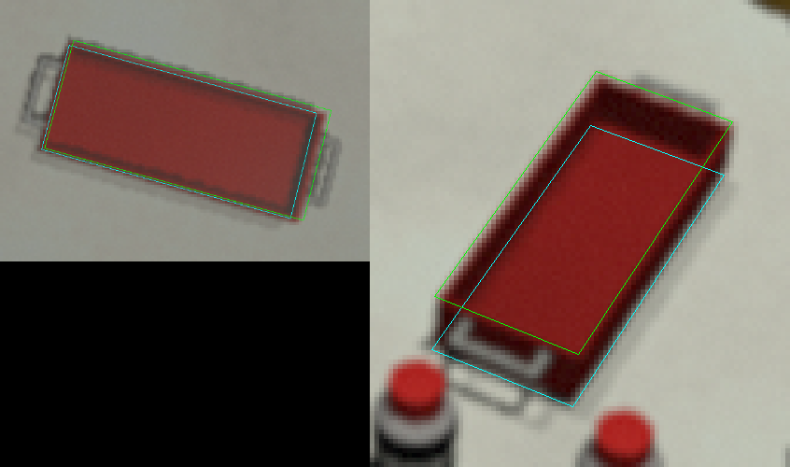

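The overlay confirms the tray pose in both views, to about 2 mm: rim corners near (597,78), (733,128) and (438,302) in the side panel.

Emit:
carry_out(delta_pos=[[0.56, 0.154, 0], [0.56, 0.154, 0], [0.56, 0.154, 0], [0.56, 0.154, 0], [0.56, 0.154, 0], [0.56, 0.154, 0], [0.56, 0.154, 0], [0.56, 0.154, 0], [0.4, 0.11, 0], [0.15, 0.045, 0], [0, 0, 0], [0, 0, 0]], twist=[[0, 0, 0], [0, 0, 0], [0, 0, 0], [0, 0, 0], [0, 0, 0], [0, 0, 0], [0, 0, 0], [0, 0, 0], [0, 0, 0], [0, 0, 0], [0, 0, 0], [0, 0, 0]], hand=[1, 1, 1, 1, 1, 1, 1, 1, 1, 1, 1, 1])

```text
time_s: 3.7
eef_pos: [0.4743, 0.0817, 0.2492]
tcp_rot: [0.0, 0.709, 0.705, -0.0]
contact_force: [-0.2, 0.4, -0.6]
gripper_width: 0.0951
grip_force: 0.0
```

```bash
python3 - <<'E'
from h import *
move([.473,.0845,.111],np.pi/2); s=env.state();print(s["time_s"],s["contact_force"])
E
```

```text
pos [0.4743 0.0817 0.2492] world d [-0.0013  0.0028 -0.1382] units, present axes [ 0.036 -0.016  1.728] goal axes [ 0.035 -0.016  1.728] twist [-0.     0.001 -0.007]
3.7 [-0.1706898   0.35301117 -0.61372593]
```

Emit:
carry_out(delta_pos=[[0.03, -0.01, 0.2], [0, 0, 0.4], [0, 0, 0.45], [0, 0, 0.4], [0, 0, 0.2], [0, 0, 0.08], [0, 0, 0], [0, 0, 0], [0, 0, 0], [0, 0, 0], [0, 0, 0], [0, 0, 0]], twist=[[0, 0, 0], [0, 0, 0], [0, 0, 0], [0, 0, 0], [0, 0, 0], [0, 0, 0], [0, 0, 0], [0, 0, 0], [0, 0, 0], [0, 0, 0], [0, 0, 0], [0, 0, 0]], hand=[1, 1, 1, 1, 1, 1, 1, 0.5, 0.5, 0.5, 0.5, 0.5], newtons=9)

```text
time_s: 5.2
eef_pos: [0.4734, 0.085, 0.1109]
tcp_rot: [-0.0, 0.709, 0.706, -0.0]
contact_force: [-0.8, -0.5, 1.4]
gripper_width: 0.0537
grip_force: 9.0
```

Emit:
carry_out(delta_pos=[[0, 0, -0.1], [0, 0, -0.2], [0, 0, -0.2], [0, 0, -0.1], [0, 0, 0], [0, 0, 0], [0, 0, 0], [0, 0, 0]], twist=[[0, 0, 0], [0, 0, 0], [0, 0, 0], [0, 0, 0], [0, 0, 0], [0, 0, 0], [0, 0, 0], [0, 0, 0]], hand=[0.5, 0.5, 0.5, 0.5, 0.5, 0.5, 0.5, 0.5])

```text
time_s: 6.2
eef_pos: [0.4733, 0.0849, 0.1583]
tcp_rot: [-0.0, 0.709, 0.705, -0.0]
contact_force: [-0.1, -0.6, -2.4]
gripper_width: 0.054
grip_force: 9.0
```

```bash
python3 - <<'E'
from h import *
for i in range(5):
    env.camera("top"); s=env.state();print(s["time_s"],s["contact_force"].round(2),s["torque"].round(3),s["joint_torque"].round(2),s["grip_force"])
move([.5189,-.279,.19],1.5708-.2655)
E
```

```text
6.25 [-0.44  0.26 -3.1 ] [ 0.013 -0.096 -0.02 ] [  0.   -27.03 -36.2    0.08   0.04  -0.  ] 8.988115042448044
6.3 [ 0.42  0.24 -2.84] [ 0.023 -0.103  0.007] [  0.   -27.01 -36.19   0.08   0.04  -0.  ] 8.98804485797882
6.35 [ 0.11 -0.46 -3.81] [-0.012 -0.087 -0.002] [ 0.000e+00 -2.700e+01 -3.619e+01  8.000e-02  3.000e-02 -0.000e+00] 8.98816242814064
6.4 [ 0.35  0.71 -3.86] [-0.014 -0.07  -0.01 ] [ 0.00e+00 -2.70e+01 -3.62e+01  8.00e-02  3.00e-02 -0.00e+00] 8.988128453493118
6.45 [ 0.36  0.49 -3.27] [-0.036 -0.033 -0.015] [-0.000e+00 -2.700e+01 -3.621e+01  8.000e-02  3.000e-02 -0.000e+00] 8.988147228956223
pos [0.4736 0.085  0.1588] world d [ 0.0453 -0.364   0.0312] units, present axes [-4.547  0.587 -0.391] goal axes [-4.242  1.74  -0.391] twist [-0.     0.     0.332]
```

Can A is full at about 3.2 N. I'm carrying it to the far slot.

Emit:
carry_out(delta_pos=[[0, 0, -0.25], [0, 0, -0.35], [-0.3, 0.12, -0.1], [-0.5, 0.205, 0], [-0.5, 0.205, 0], [-0.5, 0.205, 0], [-0.5, 0.205, 0], [-0.5, 0.205, 0], [-0.5, 0.205, 0], [-0.5, 0.205, 0], [-0.34, 0.14, 0], [-0.1, 0.045, 0]], twist=[[0, 0, 0.16], [0, 0, 0.17], [0, 0, 0], [0, 0, 0], [0, 0, 0], [0, 0, 0], [0, 0, 0], [0, 0, 0], [0, 0, 0], [0, 0, 0], [0, 0, 0], [0, 0, 0]], hand=[0.5, 0.5, 0.5, 0.5, 0.5, 0.5, 0.5, 0.5, 0.5, 0.5, 0.5, 0.5])

```text
time_s: 7.95
eef_pos: [0.5195, -0.2803, 0.2146]
tcp_rot: [-0.0, 0.795, 0.607, -0.0]
contact_force: [-0.3, 0.6, -3.3]
gripper_width: 0.0538
grip_force: 9.0
```

Emit:
carry_out(delta_pos=[[0, 0, 0], [0, 0, 0], [0, 0, 0]], twist=[[0, 0, 0], [0, 0, 0], [0, 0, 0]], hand=[0.5, 0.5, 0.5])

```text
time_s: 8.32
eef_pos: [0.5196, -0.2778, 0.2149]
tcp_rot: [-0.0, 0.794, 0.608, 0.0]
contact_force: [-0.3, -0.5, -3.1]
gripper_width: 0.0543
grip_force: 9.0
```

```bash
python3 - <<'E'
from h import *
move([.5189,-.279,.123],1.5708-.2655)
E
```

```text
pos [ 0.5196 -0.2778  0.2149] world d [-0.0007 -0.0012 -0.0919] units, present axes [-0.017 -0.004  1.149] goal axes [-0.017 -0.004  1.149] twist [-0.    -0.     0.004]
```

Emit:
carry_out(delta_pos=[[0, 0, 0.2], [0, 0, 0.35], [0, 0, 0.3], [0, 0, 0.18], [0, 0, 0.06], [0, 0, 0.03], [0, 0, 0.01], [0, 0, 0], [0, 0, 0]], twist=[[0, 0, 0], [0, 0, 0], [0, 0, 0], [0, 0, 0], [0, 0, 0], [0, 0, 0], [0, 0, 0], [0, 0, 0], [0, 0, 0]], hand=[0.5, 0.5, 0.5, 0.5, 0.5, 0.5, 0.5, 0.5, 0.5])

```text
time_s: 9.45
eef_pos: [0.5198, -0.279, 0.125]
tcp_rot: [0.0, 0.794, 0.608, 0.0]
contact_force: [0.8, 0.1, -2.6]
gripper_width: 0.054
grip_force: 9.0
```

Emit:
carry_out(delta_pos=[[0, 0, 0.015], [0, 0, 0.01], [0, 0, 0.005], [0, 0, 0]], twist=[[0, 0, 0], [0, 0, 0], [0, 0, 0], [0, 0, 0]], hand=[0.5, 0.5, 0.5, 0.5])

```text
time_s: 9.95
eef_pos: [0.5198, -0.2788, 0.1231]
tcp_rot: [0.0, 0.794, 0.608, 0.0]
contact_force: [-2.7, 2.8, 5.8]
gripper_width: 0.0538
grip_force: 9.0
```

Emit:
carry_out(delta_pos=[[0, 0, 0], [0, 0, 0], [0, 0, 0], [0, 0, 0], [0, 0, -0.15], [0, 0, -0.4], [0, 0, -0.5], [0, 0, -0.4], [0, 0, -0.12], [0, 0, 0]], twist=[[0, 0, 0], [0, 0, 0], [0, 0, 0], [0, 0, 0], [0, 0, 0], [0, 0, 0], [0, 0, 0], [0, 0, 0], [0, 0, 0], [0, 0, 0]], hand=[0.6, 0.7, 0.9, 1, 1, 1, 1, 1, 1, 1])

```text
time_s: 11.2
eef_pos: [0.5197, -0.2789, 0.2481]
tcp_rot: [0.001, 0.794, 0.608, 0.0]
contact_force: [-0.3, -0.1, 0.0]
gripper_width: 0.0952
grip_force: 0.0
```

```bash
python3 - <<'E'
from h import *
im=env.camera("side"); cv2.imwrite("pics/s1.png",cv2.resize(im[130:360,250:450,::-1],None,fx=2.5,fy=2.5))
print(env.state()["time_s"],env.state()["contact_force"])
move([.605,.076,.25],1.5708)
E
```

```text
11.25 [ 0.2875704   0.17605985 -1.53519085]
pos [ 0.5192 -0.2786  0.2467] world d [0.0858 0.3546 0.0033] units, present axes [ 4.558 -0.12  -0.04 ] goal axes [ 4.432  1.073 -0.041] twist [-0.001 -0.001 -0.336]
```

View pics/s1.png

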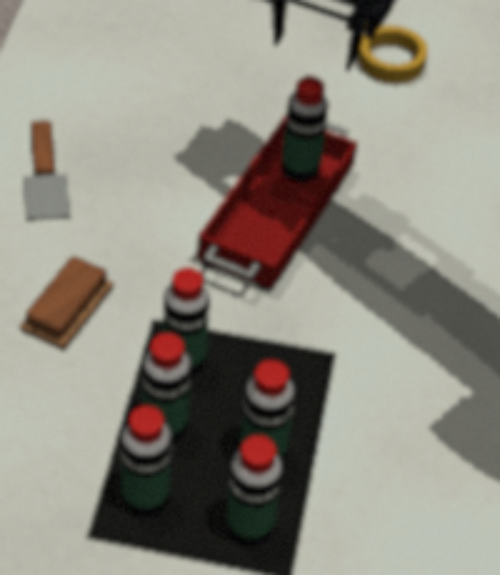

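The first can stands upright at the far end of the tray (300,130 px in the crop). Next is can B at (0.605, 0.075).

Emit:
carry_out(delta_pos=[[0, 0, -0.02], [0, 0, -0.02], [0.3, 0.075, 0], [0.5, 0.12, 0], [0.5, 0.12, 0], [0.5, 0.12, 0], [0.5, 0.12, 0], [0.5, 0.12, 0], [0.5, 0.12, 0], [0.5, 0.12, 0], [0.42, 0.105, 0], [0.19, 0.05, 0]], twist=[[0, 0, -0.17], [0, 0, -0.166], [0, 0, 0], [0, 0, 0], [0, 0, 0], [0, 0, 0], [0, 0, 0], [0, 0, 0], [0, 0, 0], [0, 0, 0], [0, 0, 0], [0, 0, 0]], hand=[1, 1, 1, 1, 1, 1, 1, 1, 1, 1, 1, 1])

```text
time_s: 12.75
eef_pos: [0.6044, 0.0755, 0.2485]
tcp_rot: [-0.001, 0.706, 0.708, -0.001]
contact_force: [0.4, 0.5, 0.4]
gripper_width: 0.0948
grip_force: 0.0
```

Emit:
carry_out(delta_pos=[[0, 0, 0], [0, 0, 0]], twist=[[0, 0, 0], [0, 0, 0]], hand=[1, 1])

```text
time_s: 13.0
eef_pos: [0.6048, 0.073, 0.2503]
tcp_rot: [-0.0, 0.707, 0.707, -0.001]
contact_force: [-0.3, 0.2, -0.3]
gripper_width: 0.0954
grip_force: 0.0
```

```bash
python3 - <<'E'
from h import *
move([.6053,.0748,.111],1.5708)
E
```

```text
pos [0.6048 0.073  0.2503] world d [ 0.0005  0.0018 -0.1393] units, present axes [0.023 0.008 1.741] goal axes [0.022 0.006 1.741] twist [-0.001  0.001 -0.001]
```

Emit:
carry_out(delta_pos=[[0.02, 0.005, 0.2], [0, 0, 0.4], [0, 0, 0.45], [0, 0, 0.4], [0, 0, 0.2], [0, 0, 0.09], [0, 0, 0], [0, 0, 0], [0, 0, 0], [0, 0, 0], [0, 0, 0], [0, 0, 0]], twist=[[0, 0, 0], [0, 0, 0], [0, 0, 0], [0, 0, 0], [0, 0, 0], [0, 0, 0], [0, 0, 0], [0, 0, 0], [0, 0, 0], [0, 0, 0], [0, 0, 0], [0, 0, 0]], hand=[1, 1, 1, 1, 1, 1, 1, 0.5, 0.5, 0.5, 0.5, 0.5])

```text
time_s: 14.5
eef_pos: [0.6055, 0.0757, 0.1117]
tcp_rot: [-0.0, 0.707, 0.707, -0.0]
contact_force: [-0.4, 0.6, 0.2]
gripper_width: 0.054
grip_force: 9.0
```

Emit:
carry_out(delta_pos=[[0, 0, -0.1], [0, 0, -0.2], [0, 0, -0.2], [0, 0, -0.1], [0, 0, 0], [0, 0, 0], [0, 0, 0]], twist=[[0, 0, 0], [0, 0, 0], [0, 0, 0], [0, 0, 0], [0, 0, 0], [0, 0, 0], [0, 0, 0]], hand=[0.5, 0.5, 0.5, 0.5, 0.5, 0.5, 0.5])

```text
time_s: 15.38
eef_pos: [0.605, 0.0756, 0.1588]
tcp_rot: [-0.001, 0.707, 0.707, -0.001]
contact_force: [-0.2, 0.5, -0.0]
gripper_width: 0.0537
grip_force: 9.0
```

```bash
cat > w.py <<'E'
from h import *
f=[]
for i in range(5):
    env.camera("top"); f.append(env.state()["contact_force"][2])
s=env.state();print(s["time_s"],np.round(f,2),np.mean(f),s["grip_force"],s["gripper_width"])
E
python3 w.py; python3 - <<'E'
from h import *
move([.5394,-.2038,.21],1.5708-.2655)
E
```

```text
15.625 [-0.79 -0.34 -1.62 -1.   -1.23] -0.9965800140957226 8.98098573088646 0.054429210374236064
pos [0.6054 0.0756 0.1593] world d [-0.066  -0.2794  0.0507] units, present axes [-3.493 -0.826 -0.633] goal axes [-3.587  0.12  -0.633] twist [-0.001  0.     0.338]
```

Can B is empty at about 1.0 N, so I'm setting it back down.

Emit:
carry_out(delta_pos=[[0, 0, 0.15], [0, 0, 0.25], [0, 0, 0.15], [0, 0, 0.04], [0, 0, 0.01], [0, 0, 0.005], [0, 0, 0], [0, 0, 0]], twist=[[0, 0, 0], [0, 0, 0], [0, 0, 0], [0, 0, 0], [0, 0, 0], [0, 0, 0], [0, 0, 0], [0, 0, 0]], hand=[0.5, 0.5, 0.5, 0.5, 0.5, 0.5, 0.5, 0.5])

```text
time_s: 16.62
eef_pos: [0.6057, 0.0756, 0.1114]
tcp_rot: [0.0, 0.707, 0.707, 0.0]
contact_force: [0.5, -0.1, -0.5]
gripper_width: 0.054
grip_force: 9.0
```

Emit:
carry_out(delta_pos=[[0, 0, 0.003], [0, 0, 0], [0, 0, 0], [0, 0, 0], [0, 0, -0.15], [0, 0, -0.4], [0, 0, -0.45], [0, 0, -0.36], [0.3, 0, 0], [0.5, 0, 0], [0.35, 0, 0], [0.12, 0, 0]], twist=[[0, 0, 0], [0, 0, 0], [0, 0, 0], [0, 0, 0], [0, 0, 0], [0, 0, 0], [0, 0, 0], [0, 0, 0], [0, 0, 0], [0, 0, 0], [0, 0, 0], [0, 0, 0]], hand=[0.5, 0.65, 0.8, 1, 1, 1, 1, 1, 1, 1, 1, 1])

```text
time_s: 18.12
eef_pos: [0.6056, 0.1785, 0.2208]
tcp_rot: [0.0, 0.706, 0.708, 0.0]
contact_force: [-0.1, -0.2, 0.6]
gripper_width: 0.0952
grip_force: 0.0
```

Emit:
carry_out(delta_pos=[[0, 0, 0], [0, 0, 0]], twist=[[0, 0, 0], [0, 0, 0]], hand=[1, 1])

```text
time_s: 18.38
eef_pos: [0.6056, 0.1763, 0.22]
tcp_rot: [0.0, 0.707, 0.707, -0.0]
contact_force: [-0.5, -0.1, -1.2]
gripper_width: 0.0954
grip_force: 0.0
```

```bash
python3 - <<'E'
from h import *
move([.6059,.1774,.111],1.5708)
E
```

```text
pos [0.6056 0.1763 0.22  ] world d [ 0.0003  0.0011 -0.109 ] units, present axes [0.014 0.003 1.362] goal axes [0.014 0.003 1.362] twist [ 0.     0.    -0.001]
```

Emit:
carry_out(delta_pos=[[0.01, 0, 0.2], [0, 0, 0.4], [0, 0, 0.4], [0, 0, 0.25], [0, 0, 0.1], [0, 0, 0.01], [0, 0, 0], [0, 0, 0], [0, 0, 0], [0, 0, 0], [0, 0, 0]], twist=[[0, 0, 0], [0, 0, 0], [0, 0, 0], [0, 0, 0], [0, 0, 0], [0, 0, 0], [0, 0, 0], [0, 0, 0], [0, 0, 0], [0, 0, 0], [0, 0, 0]], hand=[1, 1, 1, 1, 1, 1, 0.5, 0.5, 0.5, 0.5, 0.5])

```text
time_s: 19.75
eef_pos: [0.6056, 0.178, 0.1111]
tcp_rot: [0.0, 0.707, 0.707, 0.0]
contact_force: [0.6, 0.1, 0.7]
gripper_width: 0.0536
grip_force: 9.0
```

Emit:
carry_out(delta_pos=[[0, 0, -0.1], [0, 0, -0.2], [0, 0, -0.2], [0, 0, -0.1], [0, 0, 0], [0, 0, 0], [0, 0, 0]], twist=[[0, 0, 0], [0, 0, 0], [0, 0, 0], [0, 0, 0], [0, 0, 0], [0, 0, 0], [0, 0, 0]], hand=[0.5, 0.5, 0.5, 0.5, 0.5, 0.5, 0.5])

```text
time_s: 20.62
eef_pos: [0.605, 0.1779, 0.1581]
tcp_rot: [-0.0, 0.707, 0.707, -0.001]
contact_force: [0.3, 0.2, -0.8]
gripper_width: 0.0536
grip_force: 9.0
```

```bash
python3 w.py; python3 - <<'E'
from h import *
move([.5394,-.2038,.25],1.5708-.2655)
E
```

```text
20.875 [-1.62 -2.09 -1.17 -0.98 -1.11] -1.395812078609333 8.996935039758682 0.05398095281230008
pos [0.6054 0.178  0.1587] world d [-0.066  -0.3818  0.0913] units, present axes [-4.773 -0.826 -1.14 ] goal axes [-4.822  0.456 -1.141] twist [-0.001  0.     0.338]
```

Can C is also empty at about 1.4 N. I'll put it back and go on to (0.485, 0.187).

Emit:
carry_out(delta_pos=[[0, 0, 0.15], [0, 0, 0.25], [0, 0, 0.15], [0, 0, 0.04], [0, 0, 0.005], [0, 0, 0.003], [0, 0, 0], [0, 0, 0]], twist=[[0, 0, 0], [0, 0, 0], [0, 0, 0], [0, 0, 0], [0, 0, 0], [0, 0, 0], [0, 0, 0], [0, 0, 0]], hand=[0.5, 0.5, 0.5, 0.5, 0.5, 0.5, 0.5, 0.5])

```text
time_s: 21.88
eef_pos: [0.6056, 0.1781, 0.1114]
tcp_rot: [0.0, 0.707, 0.707, 0.0]
contact_force: [-0.4, -0.5, -1.3]
gripper_width: 0.054
grip_force: 9.0
```

Emit:
carry_out(delta_pos=[[0, 0, 0.007], [0, 0, 0], [0, 0, 0], [0, 0, 0], [0, 0, -0.15], [0, 0, -0.4], [0, 0, -0.45], [0, 0, -0.36], [0.03, -0.3, 0], [0.04, -0.5, 0], [0.04, -0.5, 0], [0, -0.2, 0]], twist=[[0, 0, 0], [0, 0, 0], [0, 0, 0], [0, 0, 0], [0, 0, 0], [0, 0, 0], [0, 0, 0], [0, 0, 0], [0, 0, 0], [0, 0, 0], [0, 0, 0], [0, 0, 0]], hand=[0.5, 0.65, 0.8, 1, 1, 1, 1, 1, 1, 1, 1, 1])

```text
time_s: 23.38
eef_pos: [0.4843, 0.187, 0.2203]
tcp_rot: [0.0, 0.707, 0.707, 0.001]
contact_force: [1.5, 0.1, 0.8]
gripper_width: 0.0951
grip_force: 0.0
```

Emit:
carry_out(delta_pos=[[0, 0, 0], [0, 0, 0]], twist=[[0, 0, 0], [0, 0, 0]], hand=[1, 1])

```text
time_s: 23.62
eef_pos: [0.4866, 0.1867, 0.22]
tcp_rot: [0.0, 0.707, 0.707, 0.0]
contact_force: [0.3, -0.2, -0.4]
gripper_width: 0.0956
grip_force: 0.0
```

```bash
python3 - <<'E'
from h import *
move([.485,.1872,.111],1.5708)
E
```

```text
pos [0.4866 0.1867 0.22  ] world d [-0.0016  0.0005 -0.109 ] units, present axes [ 0.005 -0.021  1.362] goal axes [ 0.006 -0.02   1.362] twist [ 0.002 -0.    -0.   ]
```

Emit:
carry_out(delta_pos=[[0.005, -0.02, 0.2], [0, 0, 0.4], [0, 0, 0.4], [0, 0, 0.25], [0, 0, 0.1], [0, 0, 0.01], [0, 0, 0], [0, 0, 0], [0, 0, 0], [0, 0, 0], [0, 0, 0]], twist=[[0, 0, 0], [0, 0, 0], [0, 0, 0], [0, 0, 0], [0, 0, 0], [0, 0, 0], [0, 0, 0], [0, 0, 0], [0, 0, 0], [0, 0, 0], [0, 0, 0]], hand=[1, 1, 1, 1, 1, 1, 0.5, 0.5, 0.5, 0.5, 0.5])

```text
time_s: 25.0
eef_pos: [0.4841, 0.1873, 0.1108]
tcp_rot: [0.0, 0.707, 0.707, 0.0]
contact_force: [0.5, -0.1, -0.1]
gripper_width: 0.0541
grip_force: 9.0
```

Emit:
carry_out(delta_pos=[[0, 0, -0.1], [0, 0, -0.2], [0, 0, -0.2], [0, 0, -0.1], [0, 0, 0], [0, 0, 0], [0, 0, 0]], twist=[[0, 0, 0], [0, 0, 0], [0, 0, 0], [0, 0, 0], [0, 0, 0], [0, 0, 0], [0, 0, 0]], hand=[0.5, 0.5, 0.5, 0.5, 0.5, 0.5, 0.5])

```text
time_s: 25.88
eef_pos: [0.4834, 0.1871, 0.1578]
tcp_rot: [-0.0, 0.707, 0.707, -0.001]
contact_force: [-0.5, -0.1, -3.0]
gripper_width: 0.0538
grip_force: 9.0
```

```bash
python3 w.py; python3 - <<'E'
from h import *
move([.5394,-.2038,.25],1.5708-.2655)
E
```

```text
26.125 [-3.82 -2.83 -2.53 -3.5  -3.39] -3.2145950551895823 8.999061584472656 0.05378142502297851
pos [0.4838 0.1872 0.1583] world d [ 0.0556 -0.391   0.0917] units, present axes [-4.887  0.694 -1.146] goal axes [-4.533  1.953 -1.146] twist [-0.001  0.     0.338]
```

Can D is full at about 3.2 N. It goes in the middle slot.

Emit:
carry_out(delta_pos=[[0, 0, -0.25], [0, 0, -0.45], [0, 0, -0.4], [-0.3, 0.13, -0.04], [-0.55, 0.237, 0], [-0.55, 0.237, 0], [-0.55, 0.237, 0], [-0.55, 0.237, 0], [-0.55, 0.237, 0], [-0.55, 0.237, 0], [-0.55, 0.237, 0], [-0.38, 0.164, 0]], twist=[[0, 0, 0.16], [0, 0, 0.178], [0, 0, 0], [0, 0, 0], [0, 0, 0], [0, 0, 0], [0, 0, 0], [0, 0, 0], [0, 0, 0], [0, 0, 0], [0, 0, 0], [0, 0, 0]], hand=[0.5, 0.5, 0.5, 0.5, 0.5, 0.5, 0.5, 0.5, 0.5, 0.5, 0.5, 0.5])

```text
time_s: 27.62
eef_pos: [0.5396, -0.2056, 0.2496]
tcp_rot: [-0.0, 0.795, 0.607, -0.0]
contact_force: [0.5, 1.3, -2.7]
gripper_width: 0.0541
grip_force: 9.0
```

Emit:
carry_out(delta_pos=[[0, 0, 0], [0, 0, 0], [0, 0, 0]], twist=[[0, 0, 0], [0, 0, 0], [0, 0, 0]], hand=[0.5, 0.5, 0.5])

```text
time_s: 28.0
eef_pos: [0.5396, -0.2025, 0.2498]
tcp_rot: [-0.0, 0.794, 0.608, 0.0]
contact_force: [0.0, 0.1, -3.3]
gripper_width: 0.0539
grip_force: 9.0
```

```bash
python3 - <<'E'
from h import *
move([.5394,-.2025,.1228],1.5708-.2655)
E
```

```text
pos [ 0.5396 -0.2025  0.2498] world d [-0.0002 -0.     -0.127 ] units, present axes [-0.002 -0.002  1.587] goal axes [-1.000e-03 -2.000e-03  1.587e+00] twist [-0.    -0.     0.002]
```

Emit:
carry_out(delta_pos=[[0, 0, 0.2], [0, 0, 0.4], [0, 0, 0.45], [0, 0, 0.3], [0, 0, 0.15], [0, 0, 0.05], [0, 0, 0.015], [0, 0, 0.01], [0, 0, 0.005], [0, 0, 0]], twist=[[0, 0, 0], [0, 0, 0], [0, 0, 0], [0, 0, 0], [0, 0, 0], [0, 0, 0], [0, 0, 0], [0, 0, 0], [0, 0, 0], [0, 0, 0]], hand=[0.5, 0.5, 0.5, 0.5, 0.5, 0.5, 0.5, 0.5, 0.5, 0.5])

```text
time_s: 29.25
eef_pos: [0.5399, -0.2036, 0.1239]
tcp_rot: [0.0, 0.794, 0.607, 0.0]
contact_force: [-0.1, 0.3, -2.7]
gripper_width: 0.0539
grip_force: 9.0
```

Emit:
carry_out(delta_pos=[[0, 0, 0.01], [0, 0, 0.006], [0, 0, 0]], twist=[[0, 0, 0], [0, 0, 0], [0, 0, 0]], hand=[0.5, 0.5, 0.5])

```text
time_s: 29.62
eef_pos: [0.5399, -0.2037, 0.123]
tcp_rot: [0.0, 0.794, 0.607, 0.0]
contact_force: [-1.9, 1.1, 2.9]
gripper_width: 0.0539
grip_force: 9.0
```

Emit:
carry_out(delta_pos=[[0, 0, 0], [0, 0, 0], [0, 0, 0], [0, 0, 0], [0, 0, -0.15], [0, 0, -0.4], [0, 0, -0.5], [0, 0, -0.4], [0, 0, -0.12], [0, 0, 0]], twist=[[0, 0, 0], [0, 0, 0], [0, 0, 0], [0, 0, 0], [0, 0, 0], [0, 0, 0], [0, 0, 0], [0, 0, 0], [0, 0, 0], [0, 0, 0]], hand=[0.6, 0.7, 0.9, 1, 1, 1, 1, 1, 1, 1])

```text
time_s: 30.88
eef_pos: [0.5398, -0.2036, 0.2482]
tcp_rot: [0.001, 0.794, 0.607, 0.0]
contact_force: [0.6, -0.9, 0.1]
gripper_width: 0.0949
grip_force: 0.0
```

```bash
python3 - <<'E'
from h import *
im=env.camera("side"); cv2.imwrite("pics/s2.png",cv2.resize(im[130:360,250:450,::-1],None,fx=2.5,fy=2.5))
move([.4806,.291,.25],1.5708)
E
```

```text
pos [ 0.5392 -0.2033  0.2468] world d [-0.0586  0.4943  0.0032] units, present axes [ 5.77  -2.328 -0.036] goal axes [ 6.179 -0.733 -0.04 ] twist [-0.001 -0.    -0.338]
```

View pics/s2.png

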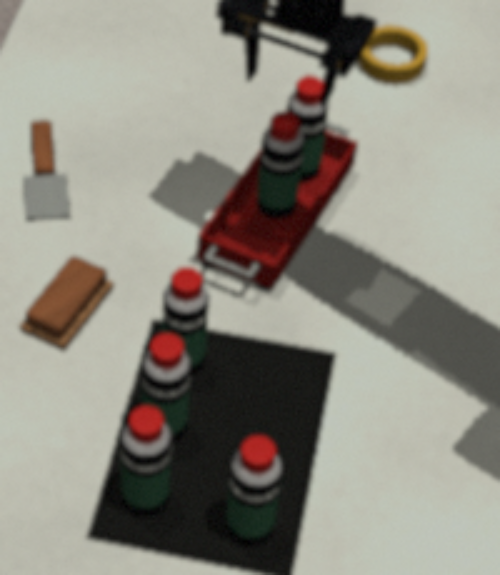

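Both tray cans are upright (crop px 310,90 and 285,125), and four remain on the mat. Next is can E.

Emit:
carry_out(delta_pos=[[0, 0, -0.02], [0, 0, -0.02], [0.3, -0.035, 0], [0.6, -0.07, 0], [0.6, -0.07, 0], [0.6, -0.07, 0], [0.6, -0.07, 0], [0.6, -0.07, 0], [0.6, -0.07, 0], [0.6, -0.07, 0], [0.6, -0.07, 0], [0.6, -0.07, 0]], twist=[[0, 0, -0.17], [0, 0, -0.168], [0, 0, 0], [0, 0, 0], [0, 0, 0], [0, 0, 0], [0, 0, 0], [0, 0, 0], [0, 0, 0], [0, 0, 0], [0, 0, 0], [0, 0, 0]], hand=[1, 1, 1, 1, 1, 1, 1, 1, 1, 1, 1, 1])

```text
time_s: 32.42
eef_pos: [0.4844, 0.2546, 0.2495]
tcp_rot: [-0.001, 0.707, 0.707, -0.001]
contact_force: [-0.0, -0.5, 1.1]
gripper_width: 0.095
grip_force: 0.0
```

Emit:
carry_out(delta_pos=[[0.36, -0.05, 0], [0.12, -0.015, 0], [0, 0, 0], [0, 0, 0]], twist=[[0, 0, 0], [0, 0, 0], [0, 0, 0], [0, 0, 0]], hand=[1, 1, 1, 1])

```text
time_s: 32.92
eef_pos: [0.4811, 0.29, 0.2506]
tcp_rot: [0.0, 0.708, 0.707, -0.0]
contact_force: [0.2, 0.2, -0.3]
gripper_width: 0.0952
grip_force: 0.0
```

```bash
python3 - <<'E'
from h import *
move([.4806,.291,.111],1.5708)
E
```

```text
pos [0.4811 0.29   0.2506] world d [-0.0005  0.001  -0.1396] units, present axes [ 0.013 -0.006  1.745] goal axes [ 0.012 -0.007  1.745] twist [-0.001  0.001 -0.002]
```

Emit:
carry_out(delta_pos=[[0.01, -0.005, 0.2], [0, 0, 0.4], [0, 0, 0.45], [0, 0, 0.4], [0, 0, 0.2], [0, 0, 0.095], [0, 0, 0], [0, 0, 0], [0, 0, 0], [0, 0, 0], [0, 0, 0], [0, 0, 0]], twist=[[0, 0, 0], [0, 0, 0], [0, 0, 0], [0, 0, 0], [0, 0, 0], [0, 0, 0], [0, 0, 0], [0, 0, 0], [0, 0, 0], [0, 0, 0], [0, 0, 0], [0, 0, 0]], hand=[1, 1, 1, 1, 1, 1, 1, 0.5, 0.5, 0.5, 0.5, 0.5])

```text
time_s: 34.42
eef_pos: [0.4806, 0.2917, 0.1114]
tcp_rot: [-0.0, 0.707, 0.707, -0.0]
contact_force: [-0.8, -1.3, 1.0]
gripper_width: 0.0538
grip_force: 9.0
```

Emit:
carry_out(delta_pos=[[0, 0, -0.1], [0, 0, -0.2], [0, 0, -0.2], [0, 0, -0.1], [0, 0, 0], [0, 0, 0], [0, 0, 0]], twist=[[0, 0, 0], [0, 0, 0], [0, 0, 0], [0, 0, 0], [0, 0, 0], [0, 0, 0], [0, 0, 0]], hand=[0.5, 0.5, 0.5, 0.5, 0.5, 0.5, 0.5])

```text
time_s: 35.3
eef_pos: [0.4803, 0.2915, 0.1585]
tcp_rot: [-0.0, 0.707, 0.707, -0.001]
contact_force: [1.0, 0.1, -3.9]
gripper_width: 0.0541
grip_force: 9.0
```

```bash
python3 w.py; python3 - <<'E'
from h import *
move([.5599,-.1275,.25],1.5708-.2655)
E
```

```text
35.55 [-3.78 -3.61 -2.93 -3.21 -3.67] -3.4413674715013984 8.989010900259018 0.053881585685435864
pos [0.4807 0.2917 0.159 ] world d [ 0.0792 -0.4192  0.091 ] units, present axes [-5.24   0.989 -1.136] goal axes [-4.796  2.33  -1.137] twist [-0.001  0.     0.338]
```

Can E is full at about 3.4 N. It goes in the near slot.

Emit:
carry_out(delta_pos=[[0, 0, -0.25], [0, 0, -0.45], [0, 0, -0.4], [-0.3, 0.146, -0.04], [-0.55, 0.267, 0], [-0.55, 0.267, 0], [-0.55, 0.267, 0], [-0.55, 0.267, 0], [-0.55, 0.267, 0], [-0.55, 0.267, 0], [-0.55, 0.267, 0], [-0.45, 0.22, 0]], twist=[[0, 0, 0.16], [0, 0, 0.178], [0, 0, 0], [0, 0, 0], [0, 0, 0], [0, 0, 0], [0, 0, 0], [0, 0, 0], [0, 0, 0], [0, 0, 0], [0, 0, 0], [0, 0, 0]], hand=[0.5, 0.5, 0.5, 0.5, 0.5, 0.5, 0.5, 0.5, 0.5, 0.5, 0.5, 0.5])

```text
time_s: 37.05
eef_pos: [0.5569, -0.1122, 0.2505]
tcp_rot: [0.0, 0.795, 0.607, 0.0]
contact_force: [1.2, 0.9, -2.0]
gripper_width: 0.0537
grip_force: 9.0
```

Emit:
carry_out(delta_pos=[[-0.19, 0.09, 0], [0, 0, 0], [0, 0, 0], [0, 0, 0]], twist=[[0, 0, 0], [0, 0, 0], [0, 0, 0], [0, 0, 0]], hand=[0.5, 0.5, 0.5, 0.5])

```text
time_s: 37.55
eef_pos: [0.5597, -0.1256, 0.2506]
tcp_rot: [-0.0, 0.794, 0.608, 0.0]
contact_force: [0.0, -0.7, -3.9]
gripper_width: 0.0536
grip_force: 9.0
```

```bash
python3 - <<'E'
from h import *
move([.5599,-.1275,.1234],1.5708-.2655)
E
```

```text
pos [ 0.5597 -0.1256  0.2506] world d [ 0.0002 -0.0019 -0.1272] units, present axes [-0.023  0.008  1.59 ] goal axes [-0.023  0.008  1.59 ] twist [-0.    -0.     0.002]
```

Emit:
carry_out(delta_pos=[[-0.015, 0.005, 0.2], [0, 0, 0.4], [0, 0, 0.45], [0, 0, 0.3], [0, 0, 0.15], [0, 0, 0.05], [0, 0, 0.015], [0, 0, 0.013], [0, 0, 0.008], [0, 0, 0], [0, 0, 0]], twist=[[0, 0, 0], [0, 0, 0], [0, 0, 0], [0, 0, 0], [0, 0, 0], [0, 0, 0], [0, 0, 0], [0, 0, 0], [0, 0, 0], [0, 0, 0], [0, 0, 0]], hand=[0.5, 0.5, 0.5, 0.5, 0.5, 0.5, 0.5, 0.5, 0.5, 0.5, 0.5])

```text
time_s: 38.92
eef_pos: [0.56, -0.1282, 0.1239]
tcp_rot: [0.0, 0.794, 0.607, 0.0]
contact_force: [0.4, -0.3, -2.9]
gripper_width: 0.0535
grip_force: 9.0
```

Emit:
carry_out(delta_pos=[[0, 0, 0.006], [0, 0, 0.004], [0, 0, 0]], twist=[[0, 0, 0], [0, 0, 0], [0, 0, 0]], hand=[0.5, 0.5, 0.5])

```text
time_s: 39.3
eef_pos: [0.5601, -0.1281, 0.1236]
tcp_rot: [0.0, 0.794, 0.607, 0.0]
contact_force: [-2.0, 1.3, 2.3]
gripper_width: 0.0539
grip_force: 9.0
```

Contact felt. I'll release, rise, and move off to the side so the cameras have a clear view.

Emit:
carry_out(delta_pos=[[0, 0, 0], [0, 0, 0], [0, 0, 0], [0, 0, 0], [0, 0, -0.15], [0, 0, -0.4], [0, 0, -0.5], [0, 0, -0.5], [0, -0.4, -0.3], [0, -0.5, 0], [0, -0.4, 0], [0, 0, 0]], twist=[[0, 0, 0], [0, 0, 0], [0, 0, 0], [0, 0, 0], [0, 0, 0], [0, 0, 0], [0, 0, 0], [0, 0, 0], [0, 0, 0], [0, 0, 0], [0, 0, 0], [0, 0, 0]], hand=[0.6, 0.7, 0.9, 1, 1, 1, 1, 1, 1, 1, 1, 1])

```text
time_s: 40.8
eef_pos: [0.4586, -0.1005, 0.2721]
tcp_rot: [0.001, 0.794, 0.607, 0.001]
contact_force: [-0.1, 0.4, 0.2]
gripper_width: 0.0951
grip_force: 0.0
```

```bash
python3 - <<'E'
from h import *
im=env.camera("side"); cv2.imwrite("pics/s3.png",cv2.resize(im[120:420,200:470,::-1],None,fx=2,fy=2))
print(env.state()["time_s"])
E
```

```text
40.85
```

View pics/s3.png

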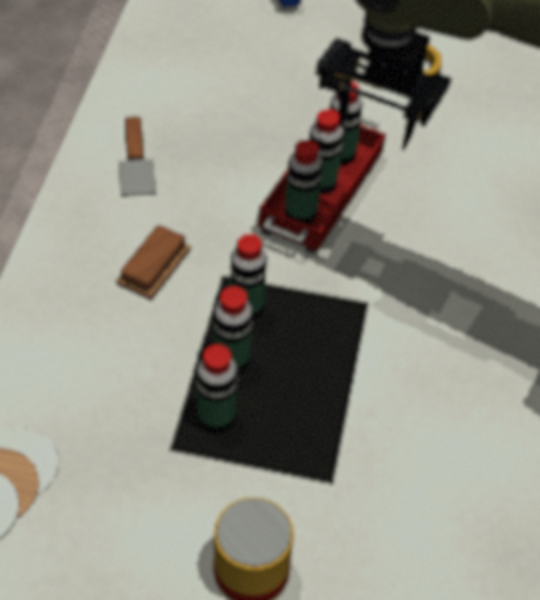

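Three cans stand upright in the tray (px 345,95, 328,125 and 305,155) and three stand on the mat. The tin, the tape roll and the block haven't moved, and the gripper is clear.

```bash
python3 -c "
from plant import env
print(env.close_job())"
```

```text
the job is handed in; nothing more can be done
None
```

The job is handed in: three full cans (each felt at about 3.2–3.4 N) stand upright in the tray, and the other three stand on the mat, two felt empty (about 1.0 and 1.4 N) and one never lifted, at about 41 s of the 72 s limit.

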